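Load a bracket hook and hold a dial gauge on its measuring pad

ROBOT

A 6-joint arm with a two-finger parallel gripper is mounted at the origin on the work surface. World frame = base frame: x ahead of the robot, y to its left, z up, the work surface at z = 0. Lengths are in m, angles in rad, forces in N, time in s.
With the tool pointing down it reaches from about 0.3 to 0.875 m from the base axis. Payload 6.4 kg.
Tool frame: the origin (TCP) lies at the very end of the fingers, on their centre line; the grasp point (between the pads) lies 19 mm behind it; z points along the fingers, y is the line along which they close (so a half turn about z gives the same grasp; the last joint's range is limited). The gripper opens to 85 mm and grips with 20 to 120 N. Pads are 22 mm wide; open, the fingers measure 114 mm over their backs; the gripper's body (76 mm by 85 mm) begins 54 mm behind the grasp point. The pads swing forward as they close: fully open they stand 13 mm farther back than shut.
Start: joints at [-1.541, 0.181, 1.607, -0, 1.354, -0.206], TCP at [0.134, -0.559, 0.231] pointing down, gripper open.
Joint ranges: [-2.99, 2.99], [-0.89, 2.07], [0.3, 2.58], [-1.14, 4.28], [0, 2.63], [-3.12, 3.12]. Speed limits (rad/s): [2.57, 2.57, 3.01, 3.14, 3.14, 3.14].

INTERFACE

Orientations are given as a unit quaternion [w, x, y, z].
In Python, from rig import arm gives the robot as it stands. The module is installed in compiled form; this text tells all that it offers.
- The arm moves only by the shell command python3 -m inch 'ROWS' [OPENING] [FORCE]. ROWS is JSON, a list of rows, each a list of 2 entries, a list of its own where there are three numbers: the shift along the world's x, y, z scaled (see below), then the turn, a rotation vector about the world's x, y, z scaled (see below). A call has exactly 5 rows; each row shifts and turns the commanded pose from where the row before left it; what a row does not reach is not made up. The controller multiplies each number of a shift by 50 mm and each number of a turn by 6 degrees. A row lasts 1/10 s, in which the tool goes at most 50 mm and 8.59 degrees, less where a joint would pass 70% of its speed; a pose out of reach is approached as far as the arm can. A call with a number of a shift or a turn outside -1 to 1 is refused whole. A call with a gripper value outside its range is refused whole. OPENING is the finger opening in mm, from 0 to 85.4, set as the call begins (- or left out, the last holds). The fingers move at their own pace and stop on an object; FORCE is the grip in N (left out, the last holds). Time passes only in rows, so rows that do not move let the fingers close, or fill a call up. It gives the time, the measured TCP pose, the force, the opening and the grip force at its end, in the units of the state.
- arm.get_state(): the state, without advancing time (a new reading comes with each control period).
- arm.capture(name): name is "scene" or "side" or "wrist"; returns the picture (480x640x3 uint8, red, green, blue); there is no depth.
- arm.get_calibration(name): a dict with "mtx" (3x3 intrinsics, pixels), "R" (3x3) and "t" (3): a world point X has camera coordinates R X + t; the wrist camera has in their place "mount" (4x4, takes a point from camera to tool coordinates, whose origin is the TCP and whose axes are the flange's). Camera axes: x right, y down, z forward; pixel columns grow to the right and rows downward; lengths in m; the calibration is good to about 2 mm. The wrist camera is an equidistant fisheye: a pixel r from the principal point sees the ray r / f radians off the axis. A picture is of the moment at which its call begins: read the wrist's pose just before it. get_calibration takes no time and is no camera call.
- arm.hand_in(): hands the job in; it is judged then, once.
The state is a dict: "clock": time; "q": joint angles; "dq": joint speeds; "joint_torque": joint torques, N m; "tcp_pos": TCP position; "tool_rot": TCP orientation; "contact_force": force on the tool from outside, world axes, zero at the start; "ft_torque": the same for the moment, N m; "finger_gap": opening from 0.0 (shut) to 1.0 (fully open); "grasp_force": force on a finger pad.
Only numpy, scipy, OpenCV 4.12 (cv2) and the standard library are available. Lean on these libraries where they do the work, as an engineer would, in place of code of your own. Each camera call takes 0.05 s, during which the arm holds its last target. There are 200 camera calls.

TASK

Check the bracket tester under load: hang the steel test weight by the window in its handle plate on the tester's hook arm and let go of it. Then take the dial gauge out of its wooden stand and hold it square to the sloping pad on top of the tester, the plunger's tip inside the marked ring and pressed gently in to about half of its 10 mm travel, without ramming it. Finish while still holding the gauge like that, with the weight hanging freely, and leave the other things on the desk alone.

Things in the scene. Friction and masses are not known exactly. Their poses are not given: they have to be found in the camera images.
- tester: bracket load tester, bolted down: dark base plate 200 x 120 x 12 mm, origin under its centre, z up. A grey column 45 x 50 mm at x = +30 mm of the tester carries a sloping pad; from the column a level steel hook arm runs along the tester's -x to x = -130 mm, where its tip turns up
- hook (a point): point on top of the hook arm, at x = -85 mm of the tester, 150 mm above the desk; a good place for the weight; axes as the tester's. The arm is a round bar 10 mm thick, free from 93 mm behind this point (the column) to the upturned tip 40 to 55 mm before it (towards -x), whose top is 14 mm higher
- spot (a point): centre of the marked ring (18 mm across) on the sloping aluminium pad, 60 x 60 mm, on top of the column, 190 mm above the desk, at x = +30 mm of the tester; z points square out of the pad: it leans 20 degrees from vertical towards the hook arm (the tester's -x); y is the tester's y
- weight: steel test weight, 0.5 to 0.72 kg, 108 mm high: dark foot block 44 (x) x 74 (y) x 30 mm and an upright handle plate 12 mm thick (x), 74 mm wide (y). A window 46 mm wide goes through the plate along x, 30 to 68 mm above the underside; above it a solid top bar, to 108 mm. Origin under the centre; a half turn about z makes no difference. Hung, its underside is 82 mm up
- handle (a point): centre of the weight's top bar, 88 mm above its underside, where it can be gripped across 12 mm (along the weight's x)
- window (a point): centre of the window in the weight's handle plate, 49 mm above the underside
- stand: wooden gauge stand, fixed block 75 x 75 x 55 mm, with a loose 19 mm hole right through its middle; origin at the centre of its underside
- gauge: dial gauge, 0.17 kg, upright in the stand: round aluminium case 54 mm across, 24 mm thick (along its x), white dial on the +x face; below it a shoulder 24 x 28 mm resting on the stand, a stem 10 mm thick and 25 mm long, and the plunger. Origin at the centre of the shoulder's underside (55 mm above the desk at the start), z along its axis from plunger to case
- dial (a point): centre of the gauge's round case, 36 mm above the gauge's origin; grip it here across the 24 mm thickness (along the gauge's x)
- tip (a point): end of the plunger's 8 mm ball, on the gauge's axis, 45 mm below the gauge's origin when the plunger is fully out (81 mm below the case centre); it moves in with the plunger
- plunger (a joint): how far the plunger is pushed in, m: 0 fully out, 0.010 is its stop; spring of 500 N/m with 0.5 N preload (about 3 N at half travel)
- tape: grey roll of packing tape lying flat, 76 mm across, 45 mm high; leave it alone; origin under its centre
- knobweight: small round steel weight with a knob on top, 44 mm across, 58 mm high, no window: not the test weight; leave it alone; origin under its centre
- screwdriver: screwdriver lying flat, 160 mm long; leave it alone
- mug: white mug, 80 mm across, 90 mm high; leave it alone; origin under its centre
- jar: brown glass jar with white cap, 72 mm across, 100 mm high; leave it alone; origin under its centre
- marker: black marker pen lying flat, 14 mm thick, 130 mm long; leave it alone
Not all that is in view belongs to the job. There is more than one size of the gauge; the one meant has the size given above.

How it is judged:
On the way:
1. the test weight hangs by its window on the hook arm, let go and still (x of weight in the frame of tester between -0.132 and -0.02 m and y of weight in the frame of tester between -0.03 and 0.03 m and z of weight in the frame of tester between 0.065 and 0.095 m and contact force between weight and tester above 2 N and contact force between weight and the fingers below 0.1 N and linear speed of weight below 0.06 m/s), for 0.3 s.
At the end, for the whole second after the job is handed in: the weight hangs still on the hook arm (underside 65 to 95 mm up), untouched by the fingers; they hold the gauge still, its tip touching within 8 mm of the ring's centre, its axis within 8 degrees of square to the pad, the plunger pushed in 2 to 8.5 mm, under 10 N on the pad (all of step 1 and distance between tip and spot below 0.008 m and angle between the z axis of gauge and the z axis of spot, either way round below 0.14 rad and value of joint plunger between 0.002 and 0.0085 m and contact force between gauge and the fingers above 2 N and contact force between gauge and tester between 0.5 and 10 N and linear speed of gauge below 0.02 m/s and angle between gauge's own z axis and vertical below 0.6 rad); the arm keeps its last pose, push and grip.
It fails at once if the gauge is rammed against the tester (over 20 N) (contact force between gauge and tester above 20 N).
It fails at once if a bystander is pushed more than 50 mm (distance of any of tape, knobweight, screwdriver, mug, jar, marker from where it was at the start of the episode above 0.05 m).
It also fails if it takes over 56 s, if anything falls off the work surface, if the arm or the gripper's body presses on something with over 40 N, if the wrist force passes 120 N, or if a joint passes its speed limit or range.

## Working session

There is one attempt and no reset: what is moved stays moved. The work goes in short steps, Python scripts to look and compute and a shell command to move; the robot and the scene stay as the last step left them, time stands still between calls to the robot, and variables do not carry over. Pictures are saved under pics/ and viewed, at most 10 in all, crops included, and the job is handed in when it is done.

```bash
mkdir -p pics; cat > h.py <<'E'
from rig import arm
import numpy as np, cv2
def save(n,f):
    im=arm.capture(n); cv2.imwrite('pics/'+f,im[:,:,::-1]); return im
E
python3 - <<'E'
from h import *
print(arm.get_state())
for n in("scene","side"): save(n,n+'1.png'); print(n,arm.get_calibration(n))
print(arm.get_calibration("wrist"))
E
```

```text
{'clock': 0.0, 'q': array([-1.54133429e+00,  1.81524668e-01,  1.60799924e+00, -6.92641141e-06,
        1.35380101e+00, -2.06296969e-01]), 'dq': array([ 1.02511759e-03,  3.47837228e-04, -1.55302902e-05, -2.23206729e-03,
        1.16321525e-03, -7.05117496e-04]), 'joint_torque': array([-6.00978310e-04, -4.44868863e+01, -3.51343060e+01, -3.45345679e-04,
        8.91760807e-03, -4.64274166e-07]), 'tcp_pos': array([ 0.1343092 , -0.55853075,  0.23039759]), 'tool_rot': array([-8.63051432e-04,  9.93059792e-01,  1.17607392e-01,  7.31136936e-05]), 'contact_force': array([0.37810036, 0.86056395, 0.77659267]), 'ft_torque': array([0.01573731, 0.03413692, 0.0059099 ]), 'grasp_force': 0.0, 'finger_gap': 0.9980016821912379}
scene {'mtx': array([[569.57692563,   0.        , 321.3199478 ],
       [  0.        , 569.57692563, 235.30739199],
       [  0.        ,   0.        ,   1.        ]]), 'R': array([[-0.2383407 ,  0.97117949,  0.00202723],
       [ 0.57137022,  0.14190935, -0.80833026],
       [-0.78532145, -0.1914997 , -0.58872581]]), 't': array([ 0.16174684, -0.20074887,  1.7898318 ])}
side {'mt
[... 173 characters left out ...]
0.82149713, -0.56992491, -0.01811229],
       [-0.32280896,  0.4910154 , -0.80913426],
       [ 0.47003919, -0.65885466, -0.58734461]]), 't': array([0.42897245, 0.28072279, 1.20863126])}
{'mtx': array([[371.64829954,   0.        , 321.12347666],
       [  0.        , 371.64829954, 238.94903661],
       [  0.        ,   0.        ,   1.        ]]), 'mount': array([[-7.91197752e-04, -9.62443050e-01, -2.71482503e-01,
         6.87379977e-02],
       [ 9.99999435e-01, -5.68592028e-04, -8.98620929e-04,
        -2.96165544e-04],
       [ 7.10508681e-04, -2.71483060e-01,  9.62442956e-01,
        -1.43074975e-01],
       [ 0.00000000e+00,  0.00000000e+00,  0.00000000e+00,
         1.00000000e+00]])}
```

View pics/scene1.png

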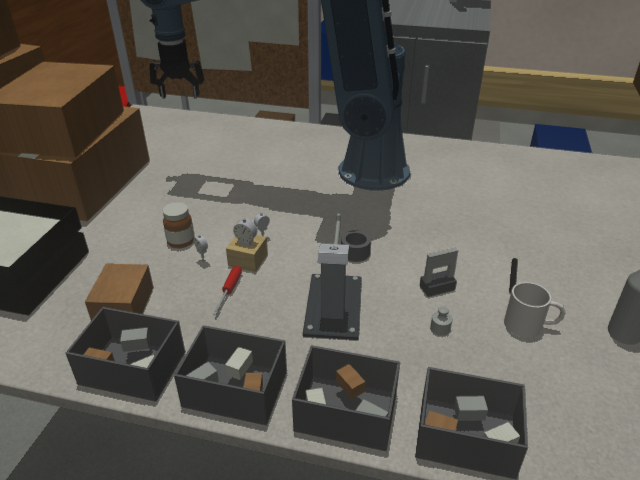

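View pics/side1.png

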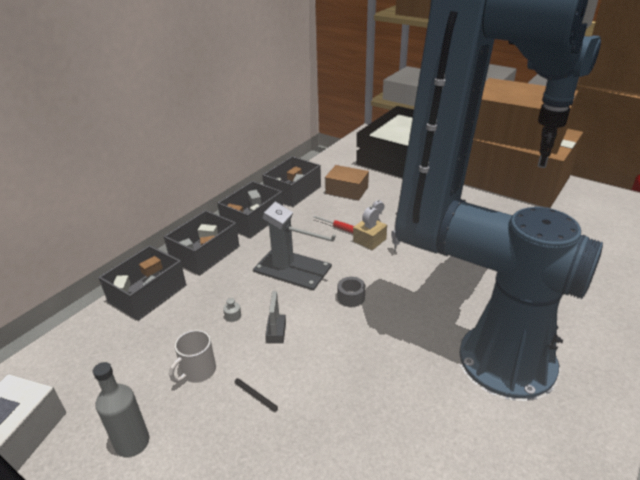

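Scene picture: the tester is at (335,290), with its hook arm towards the robot. The windowed weight is at (438,272) and the knobweight at (441,320). The stand is at (247,250). Gauge-like objects are at (243,232), (262,222) and (201,245). I'll take a close crop to choose between them.

```bash
python3 - <<'E'
import cv2,numpy as np
a=cv2.imread('pics/scene1.png');b=cv2.imread('pics/side1.png')
def c(i,x,y,w,h): return cv2.resize(i[y:y+h,x:x+w],(400,300),interpolation=cv2.INTER_CUBIC)
r=np.vstack([np.hstack([c(a,190,203,100,75),c(b,345,190,80,60)]),np.hstack([c(a,285,205,180,135),c(b,240,190,140,105)])])
cv2.imwrite('pics/crop1.png',r)
E
```

```text
(no output)
```

View pics/crop1.png

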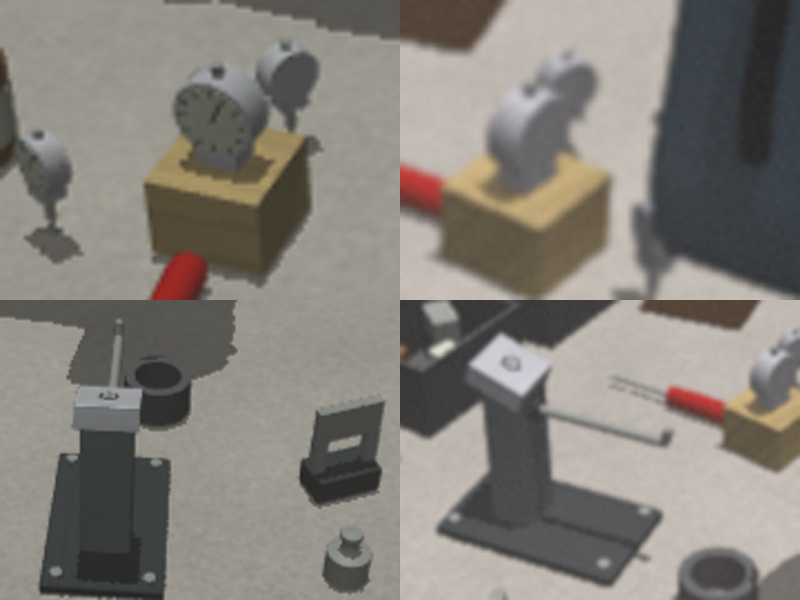

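```bash
cat >> h.py <<'E'
from scipy.optimize import least_squares
C={n:arm.get_calibration(n) for n in("scene","side","wrist")}
from scipy.spatial.transform import Rotation as Ro
def proj(n,X,pose=None):
    c=C[n]; X=np.atleast_2d(X); K=c['mtx']
    if n!='wrist':
        p=X@c['R'].T+c['t']; p=p@K.T; return p[:,:2]/p[:,2:]
    P,q=pose; R=Ro.from_quat(np.r_[q[1:],q[0]]).as_matrix(); M=c['mount']
    p=((X-P)@R-M[:3,3])@M[:3,:3]; r=np.hypot(p[:,0],p[:,1]); th=np.arctan2(r,p[:,2])
    return K[:2,2]+K[0,0]*(p[:,:2]/r[:,None])*th[:,None]
def fit(obs,x0,pose=None):
    # obs: (cam,(lx,ly,lz),(u,v)); returns x,y,yaw
    def f(p):
        c,s=np.cos(p[2]),np.sin(p[2]); r=[]
        for n,l,uv in obs:
            X=np.array([p[0]+c*l[0]-s*l[1],p[1]+s*l[0]+c*l[1],l[2]])
            r+=list(proj(n,X,pose)[0]-uv)
        return np.array(r)
    s=least_squares(f,x0,loss='soft_l1'); return s.x,np.round(f(s.x).reshape(-1,2),1).tolist()
E
python3 - <<'E'
from h import *
t1=lambda u,v:(190+u/4-.4,203+v/4-.4)
t2=lambda u,v:(345+(u-400)/5-.4,190+v/5-.4)
t3=lambda u,v:(285+u/2.2222-.3,205+(v-300)/2.2222-.3)
t4=lambda u,v:(240+(u-400)/2.857-.3,190+(v-300)/2.857-.3)
S,D='scene','side'
b=.012
o=[(S,(.1,-.06,b),t3(41,585)),(S,(.1,.06,b),t3(162,590)),(S,(-.1,.06,b),t3(170,460)),(S,(-.1,-.06,b),t3(60,455)),
(S,(.03,0,.19),t3(108,396)),(D,(.03,0,.19),t4(511,363)),(D,(-.1,-.06,b),t4(662,512)),(D,(-.1,.06,b),t4(612,580)),(D,(.1,.06,b),t4(438,525)),
(S,(-.1275,0,.164),t3(119,322)),(D,(-.1275,0,.164),t4(667,433))]
print('tester',fit(o,[.6,0,0]))
h=.0375;z=.055
o=[(S,(h,-h,z),t1(147,183)),(S,(h,h,z),t1(263,205)),(S,(-h,h,z),t1(311,142)),(S,(h,-h,0),t1(153,250)),(S,(h,h,0),t1(262,275)),
(D,(h,h,z),t2(443,180)),(D,(-h,h,z),t2(541,230)),(D,(-h,-h,z),t2(611,180)),(D,(-h,h,0),t2(541,296))]
print('stand',fit(o,[.5,-.2,0]))
o=[(S,(.006,-.037,.108),t3(316,411)),(S,(.006,.037,.108),t3(384,399)),(S,(.006,-.023,.068),t3(329,443)),(S,(.006,.023,.068),t3(361,436)),(S,(.006,.023,.03),t3(361,446)),(S,(.022,-.037,0),t3(316,503)),(S,(.022,.037,0),t3(380,488)),(S,(.022,-.037,.03),t3(313,480)),(S,(.022,.037,.03),t3(380,465)),
(D,(0,0,.108),(276,292))]
print('weight',fit(o,[.5,.2,0]))
E
```

```text
tester (array([0.62770422, 0.01503926, 0.15347508]), [[-1.5, -0.8], [0.6, 0.6], [-0.1, -1.8], [-0.5, -2.4], [0.1, -0.8], [-0.1, 0.6], [0.4, -0.3], [-0.8, 0.7], [-1.7, 0.7], [-0.2, -0.0], [-2.2, -2.2]])
stand (array([ 0.51358362, -0.22998226, -0.0783545 ]), [[-0.6, -0.8], [-1.1, -0.3], [-0.9, -2.1], [0.1, 0.1], [0.7, -0.0], [-0.8, 1.9], [-0.2, 0.7], [-0.1, -0.5], [-0.9, 2.2]])
weight (array([0.50495397, 0.23532826, 0.56144822]), [[0.6, 0.4], [-0.5, -0.5], [-1.6, -1.4], [2.0, -2.2], [-0.2, 6.0], [-1.4, -0.3], [-1.8, -0.2], [1.4, 0.3], [-0.1, 0.4], [-2.2, 9.2]])
```

The gauge meant is the large one in the stand at scene (243,232). The ones at (262,222) and (201,245) are smaller and stand loose. The weight is the windowed one at (438,272). Now I'll move over the weight.

```bash
R='python3 -m inch'
python3 -m inch '[[[0.37,0.79,0.05],[0,0,0.9]],[[0.37,0.79,0],[0,0,0.9]],[[0.37,0.79,0],[0,0,0.9]],[[0.37,0.79,0],[0,0,0.9]],[[0.37,0.79,0],[0,0,0.9]]]' 40 30
python3 -m inch '[[[0.37,0.79,0],[0,0,0.9]],[[0.37,0.79,0],[0,0,0.9]],[[0.37,0.79,0],[0,0,0.9]],[[0.37,0.79,0],[0,0,0.9]],[[0.37,0.79,0],[0,0,0.9]]]'
python3 -m inch '[[[0.37,0.79,0],[0,0,0.9]],[[0.37,0.79,0],[0,0,0.9]],[[0.37,0.79,0],[0,0,0.9]],[[0.37,0.79,0],[0,0,0.9]],[[0.37,0.79,0],[0,0,0.9]]]'
python3 -m inch '[[[0.37,0.79,0],[0,0,0.9]],[[0.37,0.79,0],[0,0,0.9]],[[0.37,0.79,0],[0,0,0.9]],[[0.37,0.79,0],[0,0,0.9]],[[0.37,0.79,0],[0,0,0.9]]]'
cat >> h.py <<'E'
def look(f,box=None,up=1):
    s=arm.get_state(); im=arm.capture('wrist')[:,:,::-1]; cv2.imwrite('pics/'+f,im)
    return s
def st():
    s=arm.get_state(); q=s['tool_rot']; R=Ro.from_quat(np.r_[q[1:],q[0]]).as_matrix()
    print('t',round(s['clock'],2),'p',s['tcp_pos'].round(4),'yhead',round(np.arctan2(R[1,1],R[0,1]),4),'z',R[:,2].round(4),'F',s['contact_force'].round(1),'gap',round(s['finger_gap'],3),'g',round(s['grasp_force'],1),'q',s['q'].round(2)); return s,R
E
python3 - <<'E'
from h import *
s,_=st(); look('w1.png')
np.save('w1pose.npy',np.r_[s['tcp_pos'],s['tool_rot']])
E
```

```text
clock: 0.6
tcp_pos: [0.2272, -0.3597, 0.2333]
tool_rot: [-0.0, 0.938, 0.348, 0.0]
contact_force: [0.7, 0.3, 1.4]
finger_gap: 0.47
grasp_force: 0.0
clock: 1.1
tcp_pos: [0.3196, -0.1624, 0.2337]
tool_rot: [0.0, 0.831, 0.557, 0.0]
contact_force: [1.0, 0.8, 0.1]
finger_gap: 0.472
grasp_force: 0.0
clock: 1.6
tcp_pos: [0.4121, 0.0354, 0.2337]
tool_rot: [0.0, 0.677, 0.736, 0.0]
contact_force: [1.4, -0.9, 0.3]
finger_gap: 0.467
grasp_force: 0.0
clock: 2.1
tcp_pos: [0.5045, 0.2328, 0.2333]
tool_rot: [-0.0, 0.487, 0.874, -0.0]
contact_force: [0.9, -0.3, 0.7]
finger_gap: 0.466
grasp_force: 0.0
t 2.1 p [0.5045 0.2328 0.2333] yhead 0.5543 z [-7.e-04 -3.e-04 -1.e+00] F [ 0.9 -0.3  0.7] gap 0.466 g 0.0 q [ 0.22  0.14  1.65 -0.    1.35 -0.34]
```

View pics/w1.png

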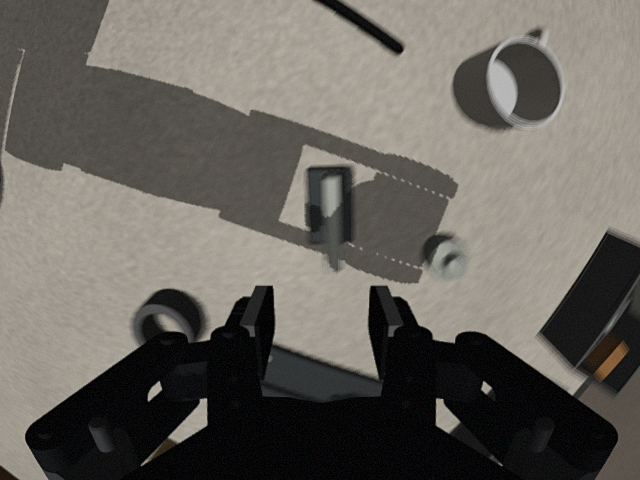

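The wrist view shows the foot block as a dark rectangle, corners (308,168), (352,167), (353,243), and the plate's top bar ending at about (335,268). The knobweight is at (446,257). I'll fit the weight's pose from these points.

```bash
python3 - <<'E'
from h import *
p=np.load('w1pose.npy'); pose=(p[:3],p[3:]); W='wrist'
o=[(W,(-.022,.037,.03),(308,168)),(W,(.022,.037,.03),(352,167)),(W,(.022,-.037,.03),(353,243)),(W,(-.022,-.037,.03),(308,244)),(W,(0,-.037,.108),(335,269))]
print(fit(o,[.5,.23,.56],pose))
x=[.505,.2353,.5614];c,s_=np.cos(x[2]),np.sin(x[2])
for l in[(-.022,.037,.03),(.022,.037,.03),(.022,-.037,.03),(-.022,-.037,.03),(0,-.037,.108),(0,.037,.108)]:
  print(l,proj(W,[x[0]+c*l[0]-s_*l[1],x[1]+s_*l[0]+c*l[1],l[2]],pose))
im=cv2.imread('pics/w1.png')[150:290,270:380]
cv2.imwrite('pics/w1c.png',cv2.resize(im,None,fx=4,fy=4,interpolation=cv2.INTER_CUBIC))
st()
E
```

```text
(array([0.50997982, 0.2409257 , 0.57541077]), [[-1.8, -0.5], [1.5, -0.4], [0.7, -0.1], [0.5, -0.2], [-1.2, 3.0]])
(-0.022, 0.037, 0.03) [[299.04677033 169.52428901]]
(0.022, 0.037, 0.03) [[346.28764184 169.17672165]]
(0.022, -0.037, 0.03) [[345.76864507 245.3202528 ]]
(-0.022, -0.037, 0.03) [[300.62824568 245.67221829]]
(0, -0.037, 0.108) [[323.80029421 274.63626552]]
(0, 0.037, 0.108) [[323.17848143 178.71167093]]
t 2.15 p [0.5062 0.2375 0.2329] yhead 0.5608 z [ 6.0e-04  3.6e-03 -1.0e+00] F [-2.4  0.7  0.6] gap 0.466 g 0.0 q [ 0.22  0.14  1.65  0.    1.35 -0.34]
```

View pics/w1c.png

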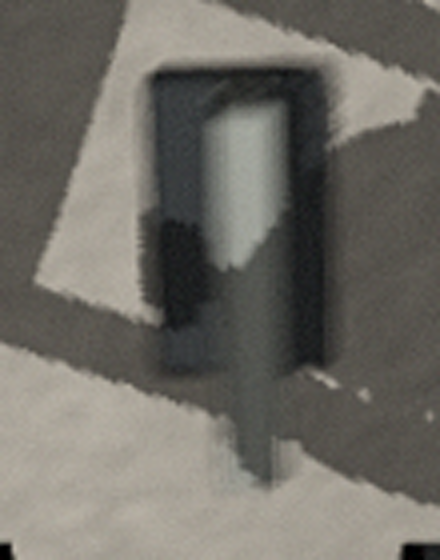

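```bash
python3 -m inch '[[[0,0,0],[0,0,0]],[[0,0,0],[0,0,0]],[[0,0,0],[0,0,0]],[[0,0,0],[0,0,0]],[[0,0,0],[0,0,0]]]'
python3 - <<'E'
from h import *
s,_=st(); look('w2.png')
np.save('w1pose.npy',np.r_[s['tcp_pos'],s['tool_rot']])
a=cv2.imread('pics/w2.png')[150:290,260:390]; b=cv2.imread('pics/scene1.png')[240:300,410:466]
a=cv2.resize(a,None,fx=4,fy=4,interpolation=cv2.INTER_CUBIC)
b=save('side','s2.png')[280:350,255:300,::-1];b=cv2.resize(b,(280,560)[:2] if 0 else (270,420),interpolation=cv2.INTER_CUBIC)
r=np.zeros((560,800,3),np.uint8); r[:,:520]=a; r[:420,525:795]=b
cv2.imwrite('pics/w2c.png',r)
E
```

```text
clock: 2.65
tcp_pos: [0.5043, 0.2301, 0.2342]
tool_rot: [0.0, 0.489, 0.872, 0.0]
contact_force: [-0.8, -0.5, -0.3]
finger_gap: 0.465
grasp_force: 0.0
t 2.65 p [0.5043 0.2301 0.2342] yhead 0.5485 z [ 5.e-04  1.e-04 -1.e+00] F [-0.8 -0.5 -0.3] gap 0.465 g 0.0 q [ 0.21  0.13  1.66 -0.    1.35 -0.33]
```

View pics/w2c.png

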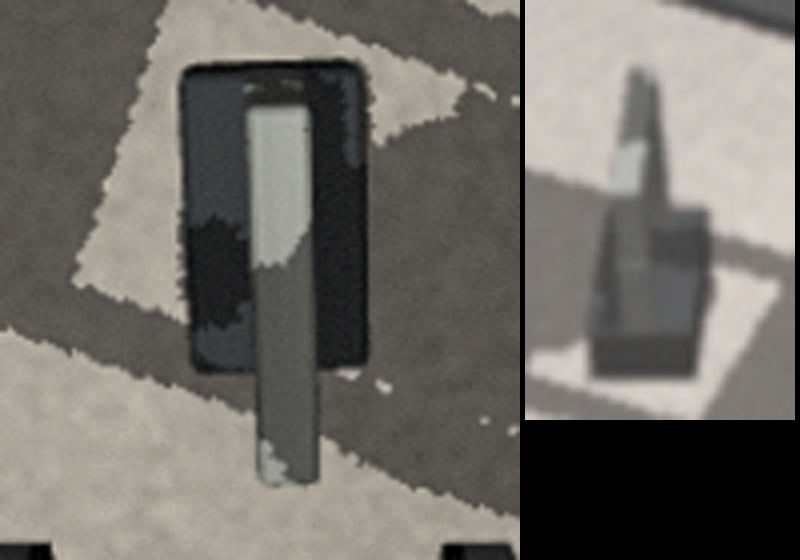

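The settled wrist view is sharp. The foot block spans crop (181,67) to (368,366), and the plate's top bar runs from (246..311,106) to (257..320,482).

```bash
python3 - <<'E'
from h import *
p=np.load('w1pose.npy'); pose=(p[:3],p[3:]); W='wrist'
g=lambda u,v:(260+u/4-.4,150+v/4-.4)
o=[(W,(-.022,.037,.03),g(181,67)),(W,(.022,.037,.03),g(363,67)),(W,(.022,-.037,.03),g(368,366)),(W,(-.022,-.037,.03),g(190,370)),
(W,(-.006,.037,.108),g(246,106)),(W,(.006,.037,.108),g(311,106)),(W,(.006,-.037,.108),g(320,482)),(W,(-.006,-.037,.108),g(257,484))]
x,r=fit(o,[.5,.23,.56],pose); print(x,r)
s,_=st(); print('shift units',(x[:2]-s['tcp_pos'][:2])/.05)
E
```

```text
[0.50805305 0.23778277 0.57636017] [[-1.0, 0.6], [0.6, -0.7], [0.3, 0.7], [-0.3, 1.0], [0.0, -1.1], [0.3, -1.5], [-0.2, 0.5], [0.0, 0.4]]
t 2.75 p [0.5044 0.2303 0.2341] yhead 0.5488 z [ 5.e-04  1.e-04 -1.e+00] F [-0.1 -0.2  0.5] gap 0.465 g 0.0 q [ 0.21  0.13  1.66  0.    1.35 -0.33]
shift units [0.07286673 0.14924073]
```

```bash
python3 -m inch '[[[0.07,0.15,0],[0,0,0.26]],[[0,0,-0.8],[0,0,0]],[[0,0,-0.8],[0,0,0]],[[0,0,-0.8],[0,0,0]],[[0,0,-0.4],[0,0,0]]]' 40
python3 -m inch '[[[0,0,-0.38],[0,0,0]],[[0,0,0],[0,0,0]],[[0,0,0],[0,0,0]],[[0,0,0],[0,0,0]],[[0,0,0],[0,0,0]]]'
python3 -c "from h import *;st()"
```

```text
clock: 3.25
tcp_pos: [0.5057, 0.2382, 0.0901]
tool_rot: [-0.002, 0.476, 0.879, -0.002]
contact_force: [0.0, -0.4, 0.0]
finger_gap: 0.468
grasp_force: 0.0
clock: 3.75
tcp_pos: [0.5089, 0.2388, 0.0763]
tool_rot: [0.001, 0.476, 0.879, 0.001]
contact_force: [-0.1, 0.2, 0.4]
finger_gap: 0.468
grasp_force: 0.0
t 3.75 p [0.5089 0.2388 0.0763] yhead 0.5775 z [ 2.6e-03  6.0e-04 -1.0e+00] F [-0.1  0.2  0.4] gap 0.468 g 0.0 q [ 0.23  0.34  1.75  0.    1.04 -0.35]
```

```bash
python3 -m inch '[[[0,0,0],[0,0,0]],[[0,0,0],[0,0,0]],[[0,0,0],[0,0,0]],[[0,0,0],[0,0,0]],[[0,0,0],[0,0,0]]]' 0 90
python3 -m inch '[[[0,0,0.2],[0,0,0]],[[0,0,0.5],[0,0,0]],[[0,0,0.6],[0,0,0]],[[0,0,0.5],[0,0,0]],[[0,0,0.26],[0,0,0]]]'
python3 -m inch '[[[0,0,0],[0,0,0]],[[-0.05,-0.3,0],[0,0,-0.4]],[[-0.09,-0.5,0],[0,0,-0.4]],[[-0.1,-0.6,0],[0,0,-0.5]],[[-0.1,-0.6,0],[0,0,-0.5]]]'
python3 -m inch '[[[-0.1,-0.6,0],[0,0,-0.5]],[[-0.1,-0.6,0],[0,0,-0.5]],[[-0.1,-0.6,0],[0,0,-0.45]],[[-0.1,-0.6,0],[0,0,-0.4]],[[-0.1,-0.4,0],[0,0,-0.4]]]'
python3 -m inch '[[[0,0,0],[0,0,0]],[[0,0,0],[0,0,0]],[[0,0,0],[0,0,0]],[[0,0,0],[0,0,0]],[[0,0,0],[0,0,0]]]'
python3 - <<'E'
from h import *
st()
a=save('side','s3.png')[160:300,215:395,::-1]; 
cv2.imwrite('pics/s3c.png',cv2.resize(a,(720,560),interpolation=cv2.INTER_CUBIC))
E
```

```text
clock: 4.25
tcp_pos: [0.5082, 0.2384, 0.0756]
tool_rot: [0.0, 0.477, 0.879, 0.0]
contact_force: [-2.0, -0.7, 6.5]
finger_gap: 0.13
grasp_force: 89.0
clock: 4.75
tcp_pos: [0.5085, 0.2386, 0.18]
tool_rot: [0.001, 0.477, 0.879, 0.001]
contact_force: [0.7, 0.6, -5.2]
finger_gap: 0.13
grasp_force: 88.3
clock: 5.25
tcp_pos: [0.4888, 0.1369, 0.1755]
tool_rot: [-0.002, 0.558, 0.83, -0.001]
contact_force: [1.1, -0.1, -4.8]
finger_gap: 0.128
grasp_force: 88.3
clock: 5.75
tcp_pos: [0.4638, -0.0036, 0.1758]
tool_rot: [-0.001, 0.653, 0.758, -0.001]
contact_force: [0.3, -0.0, -4.8]
finger_gap: 0.125
grasp_force: 88.4
clock: 6.25
tcp_pos: [0.4658, -0.0009, 0.1776]
tool_rot: [-0.0, 0.65, 0.76, -0.0]
contact_force: [-0.3, 0.4, -4.1]
finger_gap: 0.125
grasp_force: 88.4
t 6.25 p [ 0.4658 -0.0009  0.1776] yhead 0.1544 z [-3.e-04  2.e-04 -1.e+00] F [-0.3  0.4 -4.1] gap 0.125 g 88.4 q [-0.26 -0.01  1.93  0.    1.22 -0.41]
```

View pics/s3c.png

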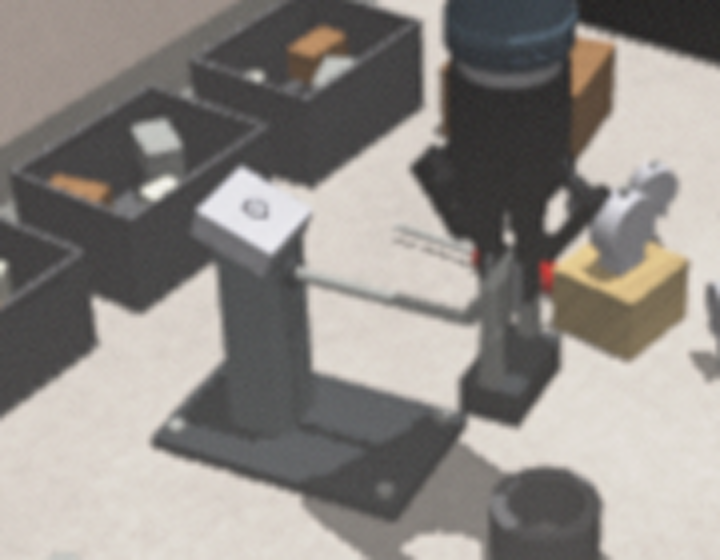

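The side view shows the weight upright in the gripper just in front of the hook tip, with the window (about (515,300)) facing along the arm. Next I'll correct y, slide on and check the force.

```bash
python3 -m inch '[[[0,-0.1,0],[0,0,0]],[[0,-0.09,0],[0,0,0]],[[0,0,0],[0,0,0]],[[0.16,0.025,0],[0,0,0]],[[0.16,0.025,0],[0,0,0]]]'
python3 -m inch '[[[0.16,0.025,0],[0,0,0]],[[0.16,0.025,0],[0,0,0]],[[0.16,0.025,0],[0,0,0]],[[0,0,0],[0,0,0]],[[0,0,0],[0,0,0]]]'
python3 -m inch '[[[0.16,0.025,0],[0,0,0]],[[0.16,0.025,0],[0,0,0]],[[0.16,0.025,0],[0,0,0]],[[0.16,0.025,0],[0,0,0]],[[0.16,0.025,0],[0,0,0]]]'
python3 -m inch '[[[0,0,0],[0,0,0]],[[0,0,-0.12],[0,0,0]],[[0,0,-0.12],[0,0,0]],[[0,0,-0.06],[0,0,0]],[[0,0,0],[0,0,0]]]'
python3 -c "from h import *;st()"
```

```text
clock: 6.8
tcp_pos: [0.4826, -0.0086, 0.1779]
tool_rot: [0.0, 0.651, 0.759, 0.0]
contact_force: [0.3, -0.8, -4.5]
finger_gap: 0.123
grasp_force: 88.4
clock: 7.3
tcp_pos: [0.5058, -0.0047, 0.1775]
tool_rot: [-0.0, 0.651, 0.759, -0.0]
contact_force: [0.0, 0.6, -5.1]
finger_gap: 0.12
grasp_force: 88.5
clock: 7.8
tcp_pos: [0.5466, 0.0015, 0.1777]
tool_rot: [0.0, 0.651, 0.759, 0.0]
contact_force: [-0.2, -0.6, -4.9]
finger_gap: 0.126
grasp_force: 88.5
clock: 8.3
tcp_pos: [0.545, 0.0015, 0.1618]
tool_rot: [-0.001, 0.651, 0.759, -0.0]
contact_force: [-0.4, -1.1, -5.5]
finger_gap: 0.125
grasp_force: 88.5
t 8.3 p [0.545  0.0015 0.1618] yhead 0.1529 z [-1.8e-03  4.0e-04 -1.0e+00] F [-0.4 -1.1 -5.5] gap 0.125 g 88.5 q [-0.22  0.19  1.75 -0.    1.21 -0.37]
```

```bash
python3 -m inch '[[[0,0,-0.03],[0,0,0]],[[0,0,-0.03],[0,0,0]],[[0,0,-0.03],[0,0,0]],[[0,0,0],[0,0,0]],[[0,0,0],[0,0,0]]]'
python3 -c "from h import *;st()"
```

```text
clock: 8.8
tcp_pos: [0.5459, 0.0014, 0.1583]
tool_rot: [0.0, 0.651, 0.759, 0.0]
contact_force: [-0.6, 0.3, -5.8]
finger_gap: 0.127
grasp_force: 88.5
t 8.8 p [0.5459 0.0014 0.1583] yhead 0.1531 z [ 0. -0. -1.] F [-0.6  0.3 -5.8] gap 0.127 g 88.5 q [-0.21  0.19  1.75 -0.    1.2  -0.37]
```

```bash
python3 -m inch '[[[0,0,-0.02],[0,0,0]],[[0,0,-0.02],[0,0,0]],[[0,0,0],[0,0,0]],[[0,0,0],[0,0,0]],[[0,0,0],[0,0,0]]]'
python3 -c "from h import *;st()"
```

```text
clock: 9.3
tcp_pos: [0.5462, 0.0013, 0.1573]
tool_rot: [0.0, 0.651, 0.759, 0.0]
contact_force: [-4.5, -0.2, 6.3]
finger_gap: 0.127
grasp_force: 90.2
t 9.3 p [0.5462 0.0013 0.1573] yhead 0.1532 z [ 9.e-04 -3.e-04 -1.e+00] F [-4.5 -0.2  6.3] gap 0.127 g 90.2 q [-0.21  0.2   1.75 -0.    1.2  -0.37]
```

```bash
python3 -m inch '[[[0,0,0.01],[0,0,0]],[[0,0,0],[0,0,0]],[[0,0,0],[0,0,0]],[[0,0,0],[0,0,0]],[[0,0,0],[0,0,0]]]' 36
python3 -m inch '[[[0,0,0.2],[0,0,0]],[[0,0,0.4],[0,0,0]],[[0,0,0.6],[0,0,0]],[[0,0,0.6],[0,0,0]],[[0,0,0.3],[0,0,0]]]'
python3 - <<'E'
from h import *
st()
a=save('side','s4.png')[160:300,215:395,::-1]; b=save('scene','sc4.png')[180:300,260:400,::-1]
cv2.imwrite('pics/s4c.png',np.hstack([cv2.resize(a,(400,311),interpolation=cv2.INTER_CUBIC),cv2.resize(b,(363,311),interpolation=cv2.INTER_CUBIC)]))
E
```

```text
clock: 9.8
tcp_pos: [0.5459, 0.0014, 0.1567]
tool_rot: [0.0, 0.651, 0.759, 0.0]
contact_force: [-0.1, 0.6, 0.4]
finger_gap: 0.418
grasp_force: 0.0
clock: 10.3
tcp_pos: [0.5471, 0.0012, 0.2655]
tool_rot: [0.002, 0.651, 0.759, 0.001]
contact_force: [-0.1, 0.3, 0.3]
finger_gap: 0.421
grasp_force: 0.0
t 10.3 p [0.5471 0.0012 0.2655] yhead 0.1531 z [ 0.0048 -0.001  -1.    ] F [-0.1  0.3  0.3] gap 0.421 g 0.0 q [-0.21  0.09  1.64  0.    1.41 -0.37]
```

View pics/s4c.png

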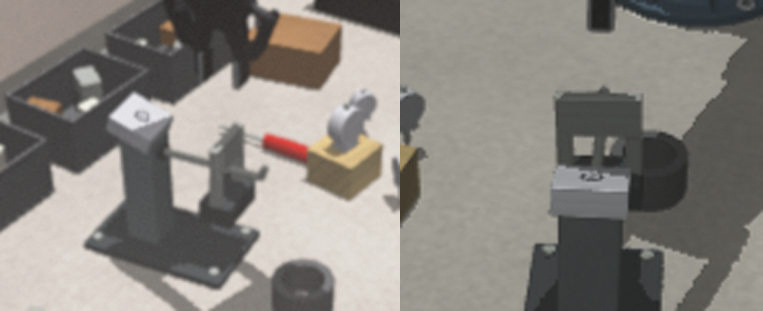

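The side and scene crops show the weight hanging on the arm by its window, released and clear of the column. Now I'll move over the stand.

```bash
python3 -m inch '[[[0,0,0],[0,0,0]],[[-0.07,-0.5,0],[0,0,-0.4]],[[-0.08,-0.6,0],[0,0,-0.4]],[[-0.08,-0.6,0],[0,0,-0.4]],[[-0.08,-0.6,0],[0,0,-0.4]]]' 50
python3 -m inch '[[[-0.08,-0.6,0],[0,0,-0.4]],[[-0.08,-0.6,0],[0,0,-0.4]],[[-0.08,-0.6,0],[0,0,0]],[[-0.08,-0.5,0],[0,0,0]],[[0,0,0],[0,0,0]]]'
python3 -m inch '[[[0,0,0],[0,0,0]],[[0,0,0],[0,0,0]],[[0,0,0],[0,0,0]],[[0,0,0],[0,0,0]],[[0,0,0],[0,0,0]]]'
python3 - <<'E'
from h import *
s,_=st(); look('w3.png'); np.save('w3pose.npy',np.r_[s['tcp_pos'],s['tool_rot']])
pose=(s['tcp_pos'],s['tool_rot'])
c=proj('wrist',[.5136,-.23,.091],pose)[0]; print(c)
x0=int(np.clip(c[0]-70,0,500));y0=int(np.clip(c[1]-70,0,340));print(x0,y0)
a=cv2.imread('pics/w3.png')[y0:y0+140,x0:x0+140]
cv2.imwrite('pics/w3c.png',cv2.resize(a,(560,560),interpolation=cv2.INTER_CUBIC))
E
```

```text
clock: 10.9
tcp_pos: [0.5291, -0.1141, 0.2594]
tool_rot: [-0.002, 0.713, 0.701, -0.001]
contact_force: [-0.2, 0.2, 0.0]
finger_gap: 0.58
grasp_force: 0.0
clock: 11.4
tcp_pos: [0.5128, -0.2309, 0.2593]
tool_rot: [-0.002, 0.742, 0.67, -0.001]
contact_force: [-0.5, -0.3, 0.0]
finger_gap: 0.586
grasp_force: 0.0
clock: 11.9
tcp_pos: [0.5145, -0.228, 0.2619]
tool_rot: [0.0, 0.741, 0.672, 0.0]
contact_force: [-0.2, 1.2, 0.6]
finger_gap: 0.59
grasp_force: 0.0
t 11.9 p [ 0.5145 -0.228   0.2619] yhead -0.0972 z [ 1.e-04 -1.e-04 -1.e+00] F [-0.2  1.2  0.6] gap 0.59 g 0.0 q [-0.63  0.13  1.6  -0.    1.41 -0.53]
[320.52067245 219.79430647]
250 149
```

View pics/w3c.png

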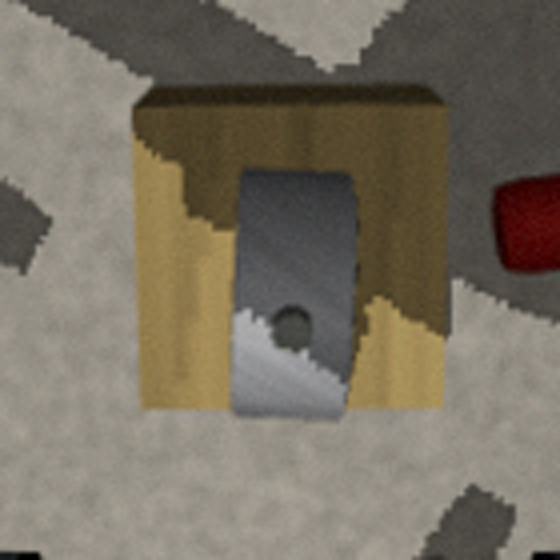

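The wrist crop shows the case from above: its faces at about u=236 and u=350, its far edge at v=172 and near edge at v=413, nearly aligned with the tool. I'll fit its silhouette.

```bash
python3 - <<'E'
from h import *
p=np.load('w3pose.npy'); pose=(p[:3],p[3:])
t=np.linspace(0,2*np.pi,721)
g=lambda u,v:np.array((250+u/4-.4,149+v/4-.4))
def f(p):
    c,s=np.cos(p[2]),np.sin(p[2]); r=[]
    for lx,top,bot,ext in((-.012,(240,172),(233,413),None),(.012,(352,172),(345,413),357)):
        ly=.027*np.cos(t); X=np.c_[p[0]+c*lx-s*ly,p[1]+s*lx+c*ly,.091+.027*np.sin(t)]
        uv=proj('wrist',X,pose); a=uv[uv[:,1].argmin()]; b=uv[uv[:,1].argmax()]
        r+=[a[0]-g(*top)[0],a[1]-g(*top)[1],b[0]-g(*bot)[0],b[1]-g(*bot)[1]]
        if ext: r.append(uv[:,0].max()-g(ext,0)[0])
    k=proj('wrist',[p[0],p[1],.12],pose)[0]-g(292,326); r+=list(k*.5)
    return np.array(r)
s=least_squares(f,[.5136,-.23,-.09],diff_step=1e-4); print(s.x,s.fun.round(1))
S,_=st(); print((s.x[:2]-S['tcp_pos'][:2])/.05, 'turn units',np.degrees(s.x[2]+.0972)/6)
E
```

```text
[ 0.51538278 -0.23191258 -0.12469173] [ 0.1 -1.4  0.3  0.7 -0.1 -0.6  0.   1.4 -0.4  0.2 -0. ]
t 11.95 p [ 0.5145 -0.2281  0.2619] yhead -0.0975 z [ 2.e-04 -1.e-04 -1.e+00] F [-0.2  0.2  0.8] gap 0.585 g 0.0 q [-0.63  0.13  1.6   0.    1.41 -0.53]
[ 0.01762703 -0.07576878] turn units -0.26252672546399364
```

```bash
python3 -m inch '[[[0.02,-0.08,0],[0,0,-0.26]],[[0,0,-0.7],[0,0,0]],[[0,0,-0.8],[0,0,0]],[[0,0,-0.8],[0,0,0]],[[0,0,-0.6],[0,0,0]]]'
python3 -m inch '[[[0,0,-0.5],[0,0,0]],[[0,0,-0.4],[0,0,0]],[[0,0,0],[0,0,0]],[[0,0,0],[0,0,0]],[[0,0,0],[0,0,0]]]'
python3 -c "from h import *;st()"
```

```text
clock: 12.45
tcp_pos: [0.5145, -0.2322, 0.1144]
tool_rot: [-0.001, 0.751, 0.661, -0.0]
contact_force: [-0.3, 0.1, 0.5]
finger_gap: 0.588
grasp_force: 0.0
clock: 12.95
tcp_pos: [0.5164, -0.2334, 0.0733]
tool_rot: [0.001, 0.75, 0.661, 0.0]
contact_force: [-0.1, -0.6, 0.8]
finger_gap: 0.589
grasp_force: 0.0
t 12.95 p [ 0.5164 -0.2334  0.0733] yhead -0.1259 z [ 0.0021 -0.0015 -1.    ] F [-0.1 -0.6  0.8] gap 0.589 g 0.0 q [-0.63  0.35  1.74  0.    1.04 -0.51]
```

```bash
python3 -m inch '[[[0,0,0],[0,0,0]],[[0,0,0],[0,0,0]],[[0,0,0],[0,0,0]],[[0,0,0],[0,0,0]],[[0,0,0],[0,0,0]]]' 0 80
python3 -c "from h import *;st()"
python3 -m inch '[[[0,0,0.2],[0,0,0]],[[0,0,0.5],[0,0,0]],[[0,0,0.8],[0,0,0]],[[0,0,0.9],[0,0,0]],[[0,0,0.9],[0,0,0]]]'
python3 -m inch '[[[0,0,0.9],[0,0,0]],[[0,0,0.8],[0,0,0]],[[0,0,0.5],[0,0,0]],[[0,0,0.2],[0,0,0]],[[0,0,0],[0,0,0]]]'
cat >> h.py <<'E'
def goal(d,L=.0633,T=(.6277,.0150,.1535)):
    s,R=st(); c,sn=np.cos(T[2]),np.sin(T[2]); a=np.radians(20)
    n=np.array([-np.sin(a)*c,-np.sin(a)*sn,np.cos(a)]); spot=np.array([T[0]+.03*c,T[1]+.03*sn,.19])
    # min rotation taking gauge z (-tool z) to n
    gz=-R[:,2]; v=np.cross(gz,n); rv=v/max(np.linalg.norm(v),1e-9)*np.arctan2(np.linalg.norm(v),gz@n)
    tip=s['tcp_pos']-gz*L-spot
    print('shift units',((spot+n*(d+L)-s['tcp_pos'])/.05).round(3),'turn',(np.degrees(rv)/6).round(3),'tip-spot mm along n',round(tip@n*1e3,1),'lateral',((tip-(tip@n)*n)*1e3).round(1)); print('n units of 50mm per mm',(n/50).round(4))
E
python3 -c "from h import *;goal(.04)"
```

```text
clock: 13.45
tcp_pos: [0.5161, -0.2332, 0.0732]
tool_rot: [0.001, 0.75, 0.661, 0.0]
contact_force: [-0.5, 0.2, 6.0]
finger_gap: 0.272
grasp_force: 78.5
t 13.45 p [ 0.5161 -0.2332  0.0732] yhead -0.1255 z [ 0.0018 -0.0014 -1.    ] F [-0.5  0.2  6. ] gap 0.272 g 78.5 q [-0.63  0.35  1.74 -0.    1.04 -0.51]
clock: 13.95
tcp_pos: [0.5147, -0.2321, 0.2384]
tool_rot: [-0.001, 0.75, 0.661, -0.0]
contact_force: [1.0, 0.1, -0.6]
finger_gap: 0.272
grasp_force: 78.5
clock: 14.45
tcp_pos: [0.5156, -0.2327, 0.3581]
tool_rot: [0.001, 0.75, 0.661, 0.0]
contact_force: [-0.0, 0.1, -1.8]
finger_gap: 0.274
grasp_force: 78.5
t 14.45 p [ 0.5156 -0.2327  0.3581] yhead -0.1255 z [ 0.0018 -0.0013 -1.    ] F [-0.   0.1 -1.8] gap 0.274 g 78.5 q [-0.63  0.08  1.46  0.    1.59 -0.51]
shift units [ 2.137  4.938 -1.42 ] turn [ 0.522 -3.277  0.005] tip-spot mm along n 159.5 lateral [ -87.7 -244.1  -45.1]
n units of 50mm per mm [-0.0068 -0.001   0.0188]
```

```bash
python3 -m inch '[[[0.1,0.25,0],[0.05,-0.33,0]],[[0.22,0.5,0],[0.05,-0.33,0]],[[0.22,0.5,0],[0.05,-0.33,0]],[[0.22,0.5,0],[0.05,-0.33,0]],[[0.22,0.5,0],[0.05,-0.33,0]]]'
python3 -m inch '[[[0.22,0.5,0],[0.05,-0.33,0]],[[0.22,0.5,0],[0.05,-0.33,0]],[[0.22,0.5,0],[0.05,-0.33,0]],[[0.22,0.5,0],[0.06,-0.33,0]],[[0.2,0.49,0],[0.06,-0.33,0]]]'
python3 -m inch '[[[0.08,0.2,-0.2],[0,0,0]],[[0,0,-0.5],[0,0,0]],[[0,0,-0.5],[0,0,0]],[[0,0,-0.2],[0,0,0]],[[0,0,0],[0,0,0]]]'
python3 -c "from h import *;goal(.015)"
```

```text
clock: 14.95
tcp_pos: [0.5638, -0.1178, 0.354]
tool_rot: [0.046, 0.747, 0.659, 0.074]
contact_force: [0.7, -1.0, -1.4]
finger_gap: 0.267
grasp_force: 78.3
clock: 15.45
tcp_pos: [0.6175, 0.0067, 0.3538]
tool_rot: [0.092, 0.739, 0.651, 0.147]
contact_force: [-0.5, -0.7, -2.7]
finger_gap: 0.272
grasp_force: 78.3
clock: 15.95
tcp_pos: [0.6205, 0.0146, 0.283]
tool_rot: [0.091, 0.739, 0.651, 0.145]
contact_force: [0.1, -0.3, -1.6]
finger_gap: 0.274
grasp_force: 78.4
t 15.95 p [0.6205 0.0146 0.283 ] yhead -0.1435 z [ 0.3327  0.0546 -0.9415] F [ 0.1 -0.3 -1.6] gap 0.274 g 78.4 q [-0.24  0.02  1.72  0.15  1.09 -0.16]
shift units [ 0.207  0.017 -0.388] turn [-0.02  -0.054 -0.01 ] tip-spot mm along n 36.8 lateral [-3.3  0.4 -1.2]
n units of 50mm per mm [-0.0068 -0.001   0.0188]
```

```bash
python3 -m inch '[[[0.1,0.01,-0.19],[-0.02,-0.05,-0.01]],[[0.1,0.01,-0.19],[0,0,0]],[[0,0,0],[0,0,0]],[[0,0,0],[0,0,0]],[[0,0,0],[0,0,0]]]'
python3 - <<'E'
from h import *
goal(0.0)
T=(.6277,.0150,.1535);c,sn=np.cos(T[2]),np.sin(T[2])
for n in('scene','side'):
  print(n,proj(n,[T[0]+.03*c,T[1]+.03*sn,.19]))
s,R=arm.get_state(),None
q=s['tool_rot'];R=Ro.from_quat(np.r_[q[1:],q[0]]).as_matrix();tip=s['tcp_pos']+R[:,2]*.0633
for n in('scene','side'): print('tip',proj(n,tip))
b=save('scene','sc5.png')[200:270,300:370,::-1];a=save('side','s5.png')[160:230,245:315,::-1]
cv2.imwrite('pics/h5.png',np.hstack([cv2.resize(i,(400,400),interpolation=cv2.INTER_CUBIC) for i in(b,a)]))
E
```

```text
clock: 16.45
tcp_pos: [0.6326, 0.0153, 0.2684]
tool_rot: [0.096, 0.738, 0.651, 0.148]
contact_force: [0.2, 0.1, -1.7]
finger_gap: 0.272
grasp_force: 78.5
t 16.45 p [0.6326 0.0153 0.2684] yhead -0.1434 z [ 0.3443  0.0508 -0.9375] F [ 0.2  0.1 -1.7] gap 0.272 g 78.5 q [-0.23  0.05  1.72  0.15  1.05 -0.16]
shift units [ 0.066  0.019 -0.378] turn [0.012 0.064 0.008] tip-spot mm along n 18.9 lateral [ 3.5 -0.   1.3]
n units of 50mm per mm [-0.0068 -0.001   0.0188]
scene [[333.36171294 247.13015691]]
side [[278.45336732 212.3572911 ]]
tip [[333.32279902 238.69813724]]
tip [[279.0304931  206.55781715]]
```

View pics/h5.png

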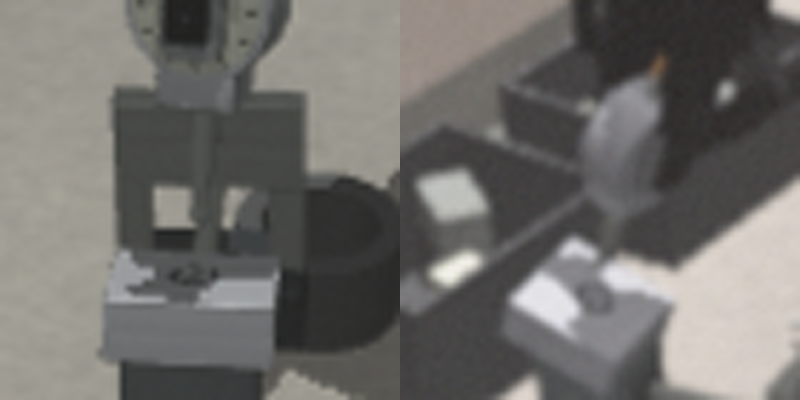

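The hover view has the ring at scene (333.0,247.7) and side (279.1,211.7), within 1 px of the prediction, and the gauge's axis points at it. I'll approach slowly.

```bash
python3 -m inch '[[[0.01,0.005,-0.07],[0.01,0.06,0.01]],[[0.01,0.003,-0.07],[0,0,0]],[[0.01,0.003,-0.07],[0,0,0]],[[0.01,0.003,-0.07],[0,0,0]],[[0.01,0.003,-0.06],[0,0,0]]]'
python3 -m inch '[[[0,0,0],[0,0,0]],[[0,0,0],[0,0,0]],[[0,0,0],[0,0,0]],[[0,0,0],[0,0,0]],[[0,0,0],[0,0,0]]]'
python3 -c "from h import *;goal(0)"
```

```text
clock: 17.05
tcp_pos: [0.6347, 0.0163, 0.2502]
tool_rot: [0.093, 0.739, 0.651, 0.146]
contact_force: [-0.1, -0.9, -1.4]
finger_gap: 0.27
grasp_force: 78.5
clock: 17.55
tcp_pos: [0.6349, 0.0162, 0.251]
tool_rot: [0.094, 0.739, 0.651, 0.146]
contact_force: [0.0, 0.1, -1.8]
finger_gap: 0.267
grasp_force: 78.5
t 17.55 p [0.6349 0.0162 0.251 ] yhead -0.1425 z [ 0.3379  0.0523 -0.9397] F [ 0.   0.1 -1.8] gap 0.267 g 78.5 q [-0.23  0.07  1.73  0.15  1.02 -0.16]
shift units [ 0.021  0.001 -0.03 ] turn [ 0.    -0.001  0.   ] tip-spot mm along n 1.8 lateral [-0.4  0.1 -0.2]
n units of 50mm per mm [-0.0068 -0.001   0.0188]
```

```bash
python3 -m inch '[[[0.007,0.001,-0.019],[0,0,0]],[[0.007,0.001,-0.019],[0,0,0]],[[0.007,0.001,-0.019],[0,0,0]],[[0.007,0.001,-0.019],[0,0,0]],[[0,0,0],[0,0,0]]]'
python3 -m inch '[[[0,0,0],[0,0,0]],[[0,0,0],[0,0,0]],[[0,0,0],[0,0,0]],[[0,0,0],[0,0,0]],[[0,0,0],[0,0,0]]]'
python3 -c "from h import *;goal(-.005)"
```

```text
clock: 18.05
tcp_pos: [0.6363, 0.0165, 0.247]
tool_rot: [0.093, 0.739, 0.651, 0.146]
contact_force: [-1.0, 0.7, -0.6]
finger_gap: 0.269
grasp_force: 78.7
clock: 18.55
tcp_pos: [0.6363, 0.0164, 0.247]
tool_rot: [0.093, 0.739, 0.651, 0.146]
contact_force: [-0.6, 0.7, -1.2]
finger_gap: 0.271
grasp_force: 78.7
t 18.55 p [0.6363 0.0164 0.247 ] yhead -0.1425 z [ 0.3377  0.0523 -0.9398] F [-0.6  0.7 -1.2] gap 0.271 g 78.7 q [-0.23  0.08  1.73  0.15  1.01 -0.16]
shift units [ 0.027  0.002 -0.045] turn [ 0.    -0.003 -0.   ] tip-spot mm along n -2.4 lateral [-0.5  0.  -0.2]
n units of 50mm per mm [-0.0068 -0.001   0.0188]
```

```bash
python3 -m inch '[[[0.007,0.001,-0.019],[0,0,0]],[[0.007,0.001,-0.019],[0,0,0]],[[0.006,0,-0.016],[0,0,0]],[[0,0,0],[0,0,0]],[[0,0,0],[0,0,0]]]'
cat > f.py <<'E'
from h import *
F=[];P=[]
for i in range(8):
    arm.capture('side'); s=arm.get_state(); F.append(s['contact_force']);P.append(s['tcp_pos'])
F=np.mean(F,0);n=np.array([-.338,-.0523,.94]);print('mean F',F.round(2),'along n, gauge wt removed',round((F+[0,0,1.7])@n,2)); goal(-.007)
E
python3 f.py
```

```text
clock: 19.05
tcp_pos: [0.6373, 0.0166, 0.2443]
tool_rot: [0.093, 0.739, 0.651, 0.146]
contact_force: [-1.4, -0.4, 1.0]
finger_gap: 0.268
grasp_force: 78.7
mean F [-1.38  0.28  0.78] along n, gauge wt removed 2.78
t 19.45 p [0.6372 0.0166 0.2443] yhead -0.1425 z [ 0.3376  0.0523 -0.9398] F [-0.8  1.3  1.2] gap 0.271 g 78.7 q [-0.22  0.08  1.73  0.15  1.01 -0.16]
shift units [ 0.021  0.002 -0.028] turn [-0.    -0.004 -0.   ] tip-spot mm along n -5.3 lateral [-0.5  0.  -0.2]
n units of 50mm per mm [-0.0068 -0.001   0.0188]
```

```bash
python3 -c "
from h import *
print(arm.hand_in())"
```

```text
the job is handed in; nothing more can be done
None
```

I handed the job in with the weight hanging free on the hook arm. The gauge is held square on the ring with about 2.8 N on the pad and its plunger about 5 mm in; the hand-in returned no verdict.

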